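# Walk the sticky lid of the brush box shut and hook it

### The arm

A 6-joint arm with a two-finger parallel gripper is mounted at the origin on a cart in front of the work surface, level with it; the furniture and walls round the work are solid. World frame = base frame: x ahead of the robot, y to its left, z up, the work surface at z = 0. Lengths are in mm, angles in degrees, forces in N, time in s.
With the tool pointing down it reaches from about 300 to 875 mm from the base axis. Payload 6.4 kg.
Tool frame: the origin (TCP) lies midway between the tips of the shut fingers; the grasp point (between the pads) lies 19 mm behind it; z points along the fingers, y is the line along which they close (so a half turn about z gives the same grasp; the last joint's range is limited). The gripper opens to 85 mm and grips with 20 to 120 N. Pads are 22 mm wide; open, the fingers measure 114 mm over their backs; the gripper's body (76 mm by 85 mm) begins 54 mm behind the grasp point. The pads swing forward as they close: fully open they stand 13 mm farther back than shut.
Start: joints at [-85.331, 10.359, 92.074, -0, 77.567, -11.82], TCP at [163.226, -551.361, 231.288] pointing down, gripper open.
Joint ranges: [-171.53, 171.53], [-51.25, 118.39], [17.06, 147.69], [-65.23, 245.23], [0, 150.52], [-178.68, 178.68]. Speed limits (degrees/s): [147.25, 147.25, 172.46, 180, 180, 180].

### API

Orientations are given as a 3x3 rotation matrix whose columns are the frame's x, y, z axes.
In Python, from workcell import arm, telemetry, eyes gives the robot as it stands. Calls block until the motion is done:
- arm.reach(position, orientation): joint-space move of the TCP to a pose.
- arm.move_straight(position, ori=None, velocity=150): straight line of the TCP; ori=None keeps the orientation; velocity is the mean speed in mm/s.
- arm.move_joints(angles): joint-space move.
- arm.command_gripper(opening, grip_force=None): opening from 0.0 (shut) to 1.0 (fully open); grip_force is the grip in N (None keeps the last); returns when the fingers have stopped.
- arm.dwell(seconds).
- arm.ik(position, orientation): joint angles nearest the present ones, or None.
- telemetry.get_state(): the state.
- eyes.camera(name): name is "scene" or "top" or "wrist"; returns a dict with "pixels" (480x640x3 uint8, red, green, blue), "depth" (480x640 float32, mm along the optical axis (not along the pixel's ray), 0 where there is no reading), "fov_y" (degrees; the focal length in pixels is half the picture's height over the tangent of half this angle, whatever the lens; pixels are square), "cx", "cy" (the principal point, pixels), "origin" and "orientation" of the camera in the world. Camera axes: x right, y down, z forward; pixel columns grow to the right and rows downward; lengths in mm; the calibration is good to about 2 mm. A picture is of the moment at which its call begins.
A pose or a line that the arm cannot do raises arm.MotionError and nothing moves.
- arm.close_job(): hands the job in; it is judged then, once.
The state is a dict: "clock": time; "joint_pos": joint angles; "dq": joint speeds; "joint_torque": joint torques, N m; "eef_pos": TCP position; "tcp_rot": TCP orientation; "force": force on the tool from outside, world axes, zero at the start; "wrist_torque": the same for the moment, N m; "width": opening from 0.0 (shut) to 1.0 (fully open); "finger_force": force on a finger pad.
Only numpy, scipy, OpenCV 4.12 (cv2) and the standard library are available. Lean on these libraries where they do the work, as an engineer would, in place of code of your own. Each camera call takes 0.05 s, during which the arm holds its last target. There are 200 camera calls.

### The job

The brush is back in its box: close the box by its sliding lid, then swing the catch round the lid's left knob so that it stays shut. The wide lid is short in its sticky tracks and binds as soon as one end leads the other, so walk it away from you with small pushes on the left and the right knob in turn, and when it binds go to the other end instead of forcing it; both ends must be fully home against the stops before you hook the catch. Leave the cup, the roll of tape, the dropper bottle and the marker where they are.

Things in the scene. Friction and masses are not known exactly. Their poses are not given: they have to be found in the camera images.
- brush_box: Grey-green steel box fixed to the bench, 280 (x) x 372 (y) x 71 mm high. Origin: underside, on the middle line, 130 mm from the near (robot side) wall, 150 mm from the far one. x runs from near to far, the way the lid slides shut; y left, z up. Top at z 71: fixed deck x -130 to -12, a lip 29 mm wide over each side track, far rail x 124 to 150; between them the opening. Rubber stops before the rail.
- lid: Flat aluminium sliding lid, 150 (x) x 340 (y) mm, top at box z 65, origin at its underside's centre, near part under the deck; 50 to 72 mm short of home at the start. Only its two knobs can be pushed. Tacky paint drags: about 2 N when pushed slowly at one knob, 6 N at 35 mm/s, 14 N at 0.1 m/s; it stays where left. Over 30 N from the robot is forcing it. Far edge on the rubber stops = home.
- knob_left (a point): Centre of the left (+y) lid knob's black round head: 22 mm diameter, 22 mm high, box z 82 to 104, on a 14 mm stem; box y about +135 mm, z 93. At box x = +95 mm when home (3 mm short still counts). Once this end leads the other by some 4 to 14 mm (hidden, less the farther in: the tracks narrow) the lid jams and the push force climbs steeply; a push at the other knob frees it.
- knob_right (a point): The same point of the right (-y) lid knob, box y about -135 mm, z 93; box x = +95 mm when home (3 mm short still counts). It jams in the same way when it leads.
- catch (a joint): Flat steel hook on a vertical pivot on the far rail. 0 = hooked round the left knob's stem under its head, pointing to the near side (-x of the box); grows as it swings away, counter-clockwise from above, to about 1.5 rad (along the rail, to the right). Stays where left. Passes the stem with 3 mm to spare when the lid is home; a lid farther out stops it. Must end below 0.1 rad.
- catch_pin (a point): Middle of the upright brass grip pin at the free end of the catch: 13 mm diameter, from box z 78 to 104 (this point at z 90). It moves on a circle about catch_pivot: at catch angle q (rad) it lies from the pivot at box x = -72 cos q + 12 sin q, y = -72 sin q - 12 cos q mm. About 1 N at the pin turns the catch.
- catch_pivot (a point): Pivot of the catch on the far rail, fixed at (137, 135, 75) mm in the box frame.
- mix_cup: Clear plastic mixing cup, 89 mm wide, 108 mm high, standing left of the box. Origin at its underside. Leave it.
- tape_masking: Roll of tan masking tape, 96 mm across, 25 mm high, lying flat to the right, behind the vice. Origin at its underside. Leave it.
- toner2: Small dropper bottle with a black cap, 42 mm across, 110 mm high, standing behind the box. Origin at its underside. Leave it.
- marker_red: Felt marker with a red cap, 140 mm long, 18 mm thick, lying crosswise on the near deck of the box. Origin at its underside. Leave it lying there.

How it is judged:
By the outcome, as a careful person would: the job done as asked, in the order asked, and still so for the second after the job is handed in, with the robot touching nothing.
It also fails if it takes over 61 s, if anything falls off the work surface, if the arm or the gripper's body presses on something with over 40 N, if the wrist force passes 120 N, or if a joint passes its speed limit or range.

## Working session

There is one attempt and no reset: what is moved stays moved. The work goes in short steps, each a Python script; the robot and the scene stay as the last script left them, time stands still between calls to the robot, and variables do not carry over. Pictures are saved under pics/ and viewed, at most 10 in all, crops included, and the job is handed in when it is done.

```bash
mkdir -p pics; ls
cat > h.py <<'E'
import numpy as np, cv2
from workcell import arm, telemetry, eyes
def snap(n,tag):
    c=eyes.camera(n); np.savez(f'pics/{tag}.npz',**c)
    cv2.imwrite(f'pics/{tag}.png',c['pixels'][:,:,::-1]); return c
def world(c,u,v,d=None,z=None):
    f=240/np.tan(np.radians(float(c['fov_y'])/2))
    r=np.stack([(np.asarray(u)-c['cx'])/f,(np.asarray(v)-c['cy'])/f,np.ones_like(np.asarray(u,float))],-1)@np.asarray(c['orientation']).T
    o=np.asarray(c['origin'])
    if z is not None: d=(z-o[2])/r[...,2]
    return o+r*np.asarray(d)[...,None]
E
python3 - <<'E'
from h import *
for n in('top','scene'):
    c=snap(n,n+'0'); print(n,c['origin'],c['orientation'],c['fov_y'],c['cx'],c['cy'])
s=telemetry.get_state(); print(s['clock'],s['tcp_rot'],s['force'])
E
```

```text
pics
top [ 405.35869864  -34.93229727 1206.564958  ] [[-0.00815068 -0.98814493  0.15330741]
 [-0.99970485  0.0115611   0.02136735]
 [-0.02288644 -0.153088   -0.98794751]] 53.74509659014733 313.8209162087932 243.39982483709787
scene [ -299.36061774 -1149.4461732   1152.14238345] [[ 0.788954   -0.36083301  0.49734408]
 [-0.61432687 -0.47956494  0.62659393]
 [ 0.01241301 -0.79988562 -0.6000241 ]] 44.8064047590628 323.47237941392405 239.61544259204948
0.1 [[ 9.58870388e-01  2.83844254e-01 -1.39883900e-04]
 [ 2.83844120e-01 -9.58869169e-01  1.55975888e-03]
 [ 3.08598238e-04 -1.53531183e-03 -9.99998774e-01]] [ 0.21725611 -0.7027961  -0.23228533]
```

View pics/top0.png

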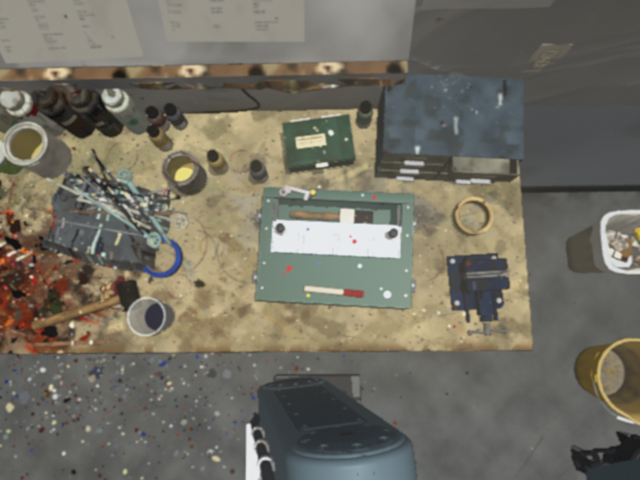

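View pics/scene0.png

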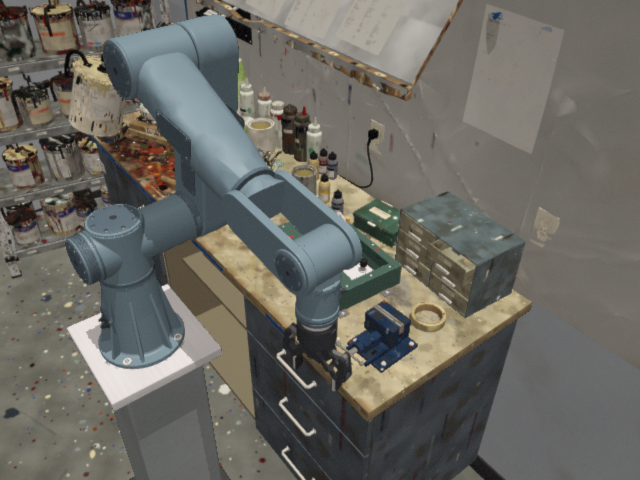

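The top view shows the box at about (256–414, 188–307). The knobs are at (279,229) and (392,234), and the catch lies along the rail from its pivot at about (285,190) to the pin at about (312,192). The marker is on the deck at (333,292). The scene view shows the arm clear of the box. Next I measure from depth, and from wrist pictures for accuracy.

```bash
cat >> h.py <<'E'
def cloud(c):
    v,u=np.mgrid[0:480,0:640]; return world(c,u,v,d=c['depth'])
def blobs(P,c,lo,hi,box,amin=6):
    m=((P[...,2]>lo)&(P[...,2]<hi)&(c['depth']>0)&(P[...,0]>box[0])&(P[...,0]<box[1])&(P[...,1]>box[2])&(P[...,1]<box[3])).astype(np.uint8)
    n,L,st,ce=cv2.connectedComponentsWithStats(m)
    for i in range(1,n):
        if st[i,4]>=amin:
            q=P[L==i]; print('px',ce[i].round(1),'n',st[i,4],'mean',q.mean(0).round(1),'mid',((q.min(0)+q.max(0))/2).round(1),'ext',np.ptp(q,axis=0).round(1))
E
python3 - <<'E'
from h import *
c=dict(np.load('pics/top0.npz')); P=cloud(c)
for u,v in((265,188),(414,194),(256,300),(411,307),(279,229),(392,234),(312,192),(330,280),(330,245)): print(u,v,P[v,u].round(1), world(c,u,v,z=71).round(1))
m=(P[...,2]>67)&(P[...,2]<76)&(P[...,0]>300)&(P[...,0]<750)&(abs(P[...,1])<300)
n,L,st,ce=cv2.connectedComponentsWithStats(m.astype(np.uint8)); i=1+np.argmax(st[1:,4]); q=P[L==i]
print('rect',cv2.minAreaRect(q[:,:2].astype(np.float32)),q[:,2].mean())
blobs(P,c,80,125,(300,750,-300,300))
s=telemetry.get_state()
big=cv2.resize(c['pixels'][170:320,240:430,::-1],None,fx=4,fy=4,interpolation=cv2.INTER_CUBIC); cv2.imwrite('pics/topcrop.png',big)
E
```

```text
265 188 [722.3 109.7  69.6] [721.9 109.5  71. ]
414 194 [ 7.200e+02 -2.713e+02 -4.000e-01] [ 701.4 -257.3   71. ]
256 300 [4.489e+02 1.392e+02 1.000e-01] [446.3 128.9  71. ]
411 307 [ 427.9 -251.5    2.3] [ 426.6 -239.1   71. ]
279 229 [612.1  71.3 103.2] [618.2  74.4  71. ]
392 234 [ 597.  -195.6  102.2] [ 602.4 -200.2   71. ]
312 192 [701.2  -7.7 103.9] [710.   -6.9  71. ]
330 280 [492.4 -48.4  70. ] [492.4 -48.4  71. ]
330 245 [578.  -49.6  65.5] [577.2 -49.6  71. ]
rect ((575.201416015625, -61.64833068847656), (372.3700866699219, 280.8504943847656), 86.33183288574219) 70.81978567507133
px [415.8 173.4] n 9 mean [ 748.8 -260.7   86.5] mid [ 748.9 -260.7   85.7] ext [ 1.3  9.1 10.4]
px [190.3 179.4] n 61 mean [740.1 289.9  93.2] mid [739.4 288.3  90.9] ext [20.  21.3 19. ]
px [281.9 191.2] n 10 mean [710.2  66.5  81.8] mid [709.9  66.4  82.5] ext [7.6 9.9 5. ]
px [312. 193.] n 33 mean [700.2  -7.6  98.3] mid [701.   -7.5  93.4] ext [11.  10.1 23.4]
px [279.5 227.6] n 77 mean [616.   70.2 101.2] mid [617.1  70.6  96.1] ext [20.1 20.7 24.2]
px [392.5 232.6] n 79 mean [ 600.4 -197.1  101.6] mid [ 601.  -197.6   96.8] ext [21.2 19.8 24.3]
px [333.9 291. ] n 363 mean [465.2 -57.1  84.7] mid [464.3 -56.1  87.2] ext [ 27.2 139.1  14.3]
```

View pics/topcrop.png

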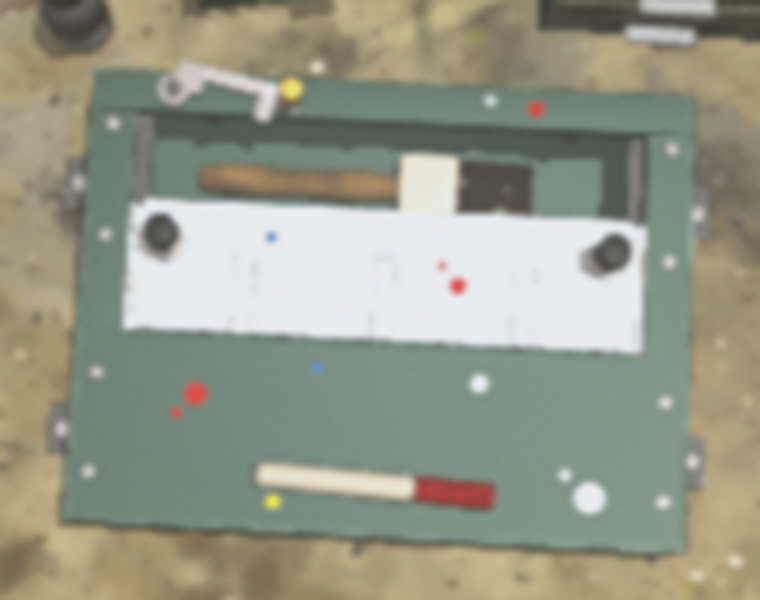

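The enlarged view agrees with the depth data. Both knobs are about 52 mm short of home, the catch is at about 1.3 rad along the rail, and the lid is roughly square. I'll move above the box, check with the wrist camera and look at what stands behind it.

```bash
cat >> h.py <<'E'
YAW=np.radians(-3.67); O=np.array([565.2,-61.0])
def B2W(x,y,z): 
    c,s=np.cos(YAW),np.sin(YAW); return np.array([O[0]+c*x-s*y,O[1]+s*x+c*y,z])
def W2B(p):
    c,s=np.cos(YAW),np.sin(YAW); d=np.asarray(p)[:2]-O; return np.array([c*d[0]+s*d[1],-s*d[0]+c*d[1]])
def R(a): # tool down, tool x at box-frame angle a (rad)
    c,s=np.cos(a+YAW),np.sin(a+YAW); return np.array([[c,s,0],[s,-c,0],[0,0,-1.]])
E
python3 - <<'E'
from h import *
c=dict(np.load('pics/top0.npz')); P=cloud(c)
g=P[100:185,240:376]; 
for lo,hi in((15,200),): blobs(P,c,lo,hi,(722,850,-130,180),20)
arm.command_gripper(0.0)
arm.reach(B2W(20,0,380),R(0))
s=telemetry.get_state(); print(s['clock'],s['eef_pos'],s['joint_pos'])
c=snap('wrist','w0'); print(c['origin']); P=cloud(c)
blobs(P,c,80,125,(400,750,-300,200),20)
m=(P[...,2]>67)&(P[...,2]<76)&(P[...,0]>300)&(P[...,0]<750)&(abs(P[...,1])<300)
n,L,st,ce=cv2.connectedComponentsWithStats(m.astype(np.uint8)); i=1+np.argmax(st[1:,4]); q=P[L==i]
print('rect',cv2.minAreaRect(q[:,:2].astype(np.float32)),q[:,2].mean())
E
```

```text
px [317.9 153.2] n 1850 mean [815.1 -22.2  55.7] mid [813.7 -26.1  40.6] ext [ 72.6 179.7  50.7]
px [257.7 170.8] n 315 mean [765.4 127.6  73.1] mid [770.4 130.7  63.7] ext [37.9 39.3 97.1]
3.225 [584.99826722 -63.11017657 379.65818201] [-1.76998316e+01  7.53248368e+00  7.84519010e+01 -1.18003442e-02
  9.40468709e+01  7.60333883e+01]
[663.88030313 -67.57814906 522.61646944]
px [206.1  90.5] n 68 mean [711.   62.6  81.2] mid [711.1  62.7  81.5] ext [10.1 10.1  2.9]
px [266.6  92.6] n 144 mean [702.4 -10.9 100.8] mid [703.   -9.9  93.8] ext [12.7 12.7 24.5]
px [431.1 170.2] n 325 mean [ 603.6 -198.5  101.5] mid [ 602.6 -200.5   95.8] ext [21.8 21.5 21.5]
px [210.3 171.5] n 322 mean [619.2  66.3 101.6] mid [618.6  67.9  94.9] ext [21.4 21.1 22.6]
px [322.5 274.4] n 1043 mean [468.7 -59.6  85.3] mid [468.1 -58.3  85.3] ext [ 27.1 139.5  10.5]
rect ((575.713623046875, -64.1119384765625), (372.79632568359375, 280.3333740234375), 86.50816345214844) 71.29720084457759
```

View pics/w0.png

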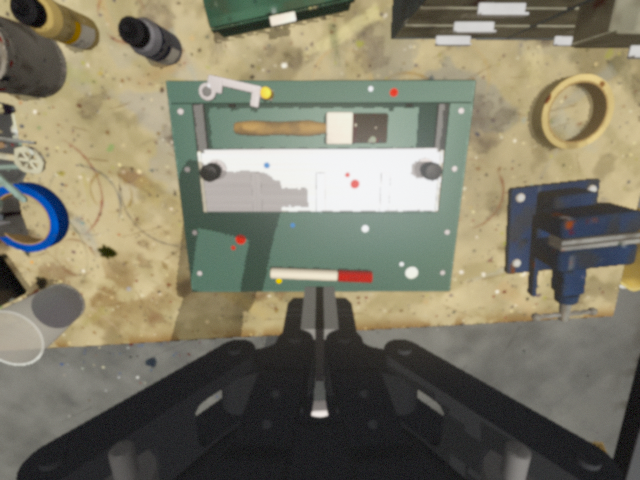

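The wrist view shows the same layout: pin at (267,92), knobs at (210,171) and (431,170), nothing in the way. The two views agree within 2.5 mm, so I use their mean. I'll start with slow pushes on the left knob to feel for contact.

```bash
cat >> h.py <<'E'
YAW=np.radians(-3.58); O=np.array([565.5,-62.3]); Z=80; KY=dict(L=134,R=-135)
def fx(): return -float(np.dot(telemetry.get_state()['force'][:2],[np.cos(YAW),np.sin(YAW)]))
def bx(): return W2B(telemetry.get_state()['eef_pos'])[0]
def push(side,x0,xend,step=1.5,v=15,lim=10,log=None):
    f0=fx(); x=x0
    while x<xend-1e-6:
        x=min(x+step,xend); arm.move_straight(B2W(x,KY[side],Z),velocity=v); f=fx()-f0
        if log is not None: log.append((round(x,1),round(bx(),1),round(f,1)))
        if f>lim: break
    return x
E
python3 - <<'E'
from h import *
arm.reach(B2W(5,KY['L'],150),R(0)); arm.move_straight(B2W(5,KY['L'],Z),velocity=120)
t=telemetry.get_state()['clock'];l=[]
x=push('L',5,30,1.5,20,lim=8,log=l); print(t,telemetry.get_state()['clock'],l)
c=snap('wrist','w1'); P=cloud(c); blobs(P,c,80,125,(500,750,-300,200),20)
c=snap('top','t1'); P=cloud(c); blobs(P,c,80,125,(500,750,-300,200),20)
E
```

```text
5.0417 9.2917 [(6.5, np.float64(7.3), -0.7), (8.0, np.float64(8.2), -0.0), (9.5, np.float64(9.6), -0.1), (11.0, np.float64(11.1), -0.7), (12.5, np.float64(12.6), -1.0), (14.0, np.float64(14.1), 0.1), (15.5, np.float64(15.6), 0.0), (17.0, np.float64(17.1), 0.4), (18.5, np.float64(18.6), -0.4), (20.0, np.float64(20.1), -0.1), (21.5, np.float64(21.6), -0.9), (23.0, np.float64(22.9), -0.3), (24.5, np.float64(24.5), 0.6), (26.0, np.float64(26.2), 0.5), (27.5, np.float64(27.7), 0.2), (29.0, np.float64(29.2), -0.2), (30, np.float64(30.2), 0.6)]
px [539.9  46.6] n 2951 mean [702.3  -6.7  98.1] mid [702.9  -9.1  93.1] ext [12.8 13.8 26. ]
px [320.3  44.1] n 731 mean [710.8  63.1  81.3] mid [710.9  63.2  81.7] ext [10.8 10.4  3.4]
px [320.  299.4] n 5886 mean [620.9  68.8 106. ] mid [615.6  69.4 104.3] ext [44.1 27.6 41.4]
px [266.3 348.3] n 92 mean [612.6  87.4 123.5] mid [612.5  87.9 122.4] ext [1.7 5.7 5.2]
px [372.9 348.2] n 90 mean [610.3  51.6 123.4] mid [610.3  51.3 122.5] ext [1.9 6.  4.9]
px [311.9 192.9] n 32 mean [700.2  -7.5  99.2] mid [701.5  -7.4  95.2] ext [12.2 10.2 23.4]
px [392.7 232.5] n 76 mean [ 600.7 -197.6  101.5] mid [ 602.  -198.    96.2] ext [20.5 19.6 24.2]
```

Run:
```python
from h import *
c=dict(np.load('pics/w1.npz')); P=cloud(c)
m=(P[...,2]>100)&(P[...,2]<107); q=P[m]; q=np.array([[*W2B(p),p[2]] for p in q])
s=(abs(q[:,1]-134)<20); h,e=np.histogram(q[s,0],np.arange(10,80,3)); print(list(zip(e.astype(int),h)))
print(telemetry.get_state()['eef_pos'],bx())
```

```text
[(np.int64(10), np.int64(0)), (np.int64(13), np.int64(0)), (np.int64(16), np.int64(0)), (np.int64(19), np.int64(0)), (np.int64(22), np.int64(0)), (np.int64(25), np.int64(0)), (np.int64(28), np.int64(0)), (np.int64(31), np.int64(0)), (np.int64(34), np.int64(9)), (np.int64(37), np.int64(308)), (np.int64(40), np.int64(271)), (np.int64(43), np.int64(175)), (np.int64(46), np.int64(311)), (np.int64(49), np.int64(370)), (np.int64(52), np.int64(416)), (np.int64(55), np.int64(407)), (np.int64(58), np.int64(394)), (np.int64(61), np.int64(278)), (np.int64(64), np.int64(0)), (np.int64(67), np.int64(0)), (np.int64(70), np.int64(0)), (np.int64(73), np.int64(0)), (np.int64(76), np.int64(0))]
[603.95292053  69.58192676  80.00859027] 30.142893393069343
```

View pics/w1.png

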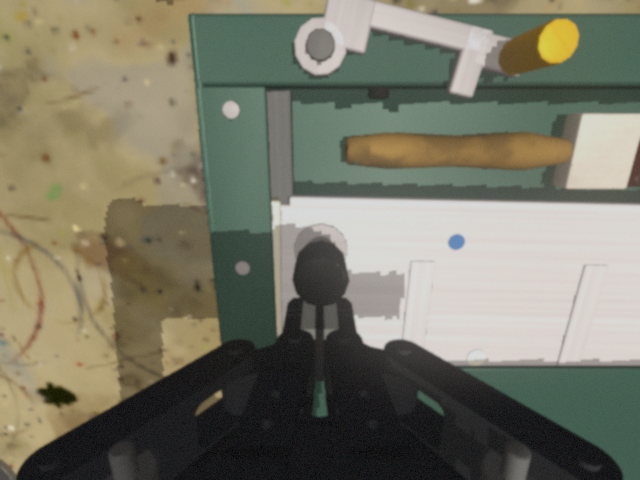

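The picture shows the fingertips in contact with the left knob (head at about (320,270)), which has moved to box x≈52. So the TCP sits 22 mm behind the knob centre, and home is at TCP x≈73. The left end leads by about 7 mm with no jam. Now I alternate the ends, with a cap on the lead and a stop on force.

```bash
cat >> h.py <<'E'
def visit(side,pos,lead,safe,hi=72.0,lim=7):
    """pos: dict of TCP x at contact for L,R. Push `side` until it leads by `lead`, or force."""
    other='R' if side=='L' else 'L'; x0=bx()
    arm.move_straight(B2W(x0-3,KY[other],Z),velocity=60)
    arm.move_straight(B2W(pos[side]-3,KY[side],Z),velocity=420); f0=fx()
    end=min(pos[other]+lead,hi); s=min(pos[other]+safe,end-1)
    if s>pos[side]: arm.move_straight(B2W(s,KY[side],Z),velocity=25)
    x=max(s,pos[side]-3); f=fx()-f0; fm=f
    while x<end-1e-6 and f<lim:
        x=min(x+1.2,end); arm.move_straight(B2W(x,KY[side],Z),velocity=20); f=fx()-f0; fm=max(f,fm)
    pos[side]=max(pos[side],bx())
    print(side,round(telemetry.get_state()['clock'],2),{k:round(float(v),1) for k,v in pos.items()},'f',round(f,1),'JAM' if f>=lim else ''); return f>=lim
E
python3 - <<'E'
from h import *
pos=dict(L=30.2,R=22.5)
for s in 'RLRL':
    if visit(s,pos,5,2.5): pass
E
```

```text
R 11.86 {'L': 30.2, 'R': 35.1} f 2.2 
L 14.22 {'L': 40.2, 'R': 35.1} f 0.5 
R 16.58 {'L': 40.2, 'R': 45.1} f 2.0 
L 18.94 {'L': 50.2, 'R': 45.1} f 2.2
```

Run:
```python
from h import *
pos=dict(L=50.2,R=45.1); lead=4.5
for s in 'RLRL':
    if visit(s,pos,lead,2): lead=max(2,abs(pos['L']-pos['R'])-1.2)
c=snap('top','t2'); P=cloud(c); blobs(P,c,80,125,(500,730,-300,200),20)
```

```text
R 21.28 {'L': 50.2, 'R': 54.6} f 2.3 
L 23.6 {'L': 59.1, 'R': 54.6} f 0.5 
R 25.93 {'L': 59.1, 'R': 63.6} f 1.7 
L 28.24 {'L': 68.1, 'R': 63.6} f 2.0 
px [311.9 192.9] n 32 mean [700.3  -7.4  98.8] mid [701.2  -7.5  96. ] ext [11.6 10.  18.7]
px [392.8 215.3] n 75 mean [ 642.2 -199.3  101.1] mid [ 642.8 -199.8   95. ] ext [20.  19.7 23.8]
```

Run:
```python
from h import *
pos=dict(L=68.1,R=63.6)
visit('R',pos,3,1.5)
visit('L',pos,3,0.5,hi=78,lim=8)
visit('R',pos,3,0.5,hi=78,lim=8)
visit('L',pos,3,0.5,hi=78,lim=10)
c=snap('top','t3'); P=cloud(c); blobs(P,c,80,125,(500,730,-300,200),20)
```

```text
R 30.34 {'L': 68.1, 'R': 71.0} f 2.7 
L 32.54 {'L': 73.2, 'R': 71.0} f 4.2 
R 34.21 {'L': 73.2, 'R': 73.1} f 9.1 JAM
L 36.03 {'L': 73.3, 'R': 73.1} f 13.1 JAM
px [311.9 193. ] n 33 mean [700.   -7.3  99. ] mid [700.9  -7.4  94.5] ext [12.4 10.4 28.6]
px [393.  212.6] n 77 mean [ 648.8 -199.7  101.5] mid [ 649.6 -200.9   96.5] ext [20.5 22.3 21.8]
```

Both ends met firm resistance at TCP x≈73.2. The top camera puts the right knob about 3 mm short, though, so I'll probe the right end again and log the force.

Run:
```python
from h import *
x=bx(); arm.move_straight(B2W(x-4,KY['L'],Z),velocity=60)
arm.move_straight(B2W(66.5,KY['R'],Z),velocity=420); l=[]
push('R',66.5,77,1.2,20,lim=12,log=l); print([(float(b),c) for a,b,c in l])
c=snap('wrist','w3'); P=cloud(c)
c=snap('top','t4'); P=cloud(c); blobs(P,c,80,125,(500,730,-300,200),20)
arm.move_straight(B2W(68,KY['R'],Z),velocity=60)
arm.move_straight(B2W(20,60,180),velocity=300)
c=snap('top','t5'); P=cloud(c); blobs(P,c,80,112,(600,730,-300,200),20)
c=snap('wrist','w4'); P=cloud(c); blobs(P,c,80,112,(600,730,-300,200),20)
print(telemetry.get_state()['clock'])
```

```text
[(68.0, -0.3), (69.1, 0.3), (70.2, 0.5), (71.4, 0.2), (72.4, 0.5), (73.0, 4.8), (73.1, 10.1), (73.3, 14.6)]
px [311.9 192.9] n 32 mean [700.   -7.5  99.8] mid [700.5  -7.5  94.7] ext [11.7 10.1 21.9]
px [280.6 207.3] n 77 mean [665.3  67.8 101.3] mid [665.7  68.   97.1] ext [20.9 21.2 23. ]
px [389.8 224.4] n 21 mean [ 621.6 -192.3   94.8] mid [ 622.9 -192.8  100.7] ext [ 8.1 20.7 38.6]
px [392.9 212.2] n 76 mean [ 649.7 -199.7  100.9] mid [ 650.3 -200.2   94.7] ext [20.6 19.4 27.3]
px [315.8  62.8] n 524 mean [701.8  -9.5 101.5] mid [702.6  -9.5  93.3] ext [12.4 12.4 25.6]
px [200.   60.5] n 249 mean [710.8  62.7  81.3] mid [710.9  62.8  81.7] ext [10.6 10.7  3.3]
px [621.6 130.5] n 1277 mean [ 652.7 -195.8   97.4] mid [ 652.4 -197.5   93.3] ext [21.9 12.9 26.2]
px [198.6 132.7] n 1259 mean [667.9  63.9 102. ] mid [667.8  65.8  95.5] ext [21.6 21.3 21.6]
40.5167
```

Both ends are solidly on the stops: TCP 73.3 at each with a steep rise in force, and the wrist view gives knobs at x≈94–95. Now I swing the catch by pushing its pin along the arc.

```bash
cat > catch.py <<'E'
from h import *
def pose(q,off,z):
    pin=np.array([137-72*np.cos(q)+12*np.sin(q),135-72*np.sin(q)-12*np.cos(q)])
    t=np.array([-72*np.sin(q)-12*np.cos(q),72*np.cos(q)-12*np.sin(q)])/73
    p=pin-off*t; tw=B2W(*t,0)[:2]-O
    return B2W(*p,z),R(np.arctan2(t[1],t[0])),tw
E
python3 - <<'E'
from catch import *
p,r,t=pose(1.36,26,160); arm.reach(p,r); print(telemetry.get_state()['clock'],telemetry.get_state()['joint_pos'].round(0) if hasattr(telemetry.get_state()['joint_pos'],'round') else '')
arm.move_straight(pose(1.36,26,86)[0],velocity=120)
f0=np.array(telemetry.get_state()['force'][:2]); l=[]
for q in list(np.linspace(1.36,0.2,9))+[.12,.06,.02]:
    p,r,t=pose(q,17.5,86); arm.move_straight(p,r,velocity=50 if q>.15 else 25)
    s=telemetry.get_state(); f=-np.dot(np.array(s['force'][:2])-f0,t); l.append((round(float(q),2),round(float(f),1)))
    if f>12: break
print(l,telemetry.get_state()['clock'])
c=snap('wrist','w5'); P=cloud(c); blobs(P,c,80,112,(590,730,-50,150),20)
c=snap('top','t6')
E
```

```text
43.1083 [-10.  33.  70.   0.  77. -94.]
[(1.36, -0.2), (1.22, 0.7), (1.07, 0.8), (0.93, 1.2), (0.78, 0.9), (0.64, 1.1), (0.49, 0.7), (0.34, 1.5), (0.2, 0.8), (0.12, 0.6), (0.06, 1.0), (0.02, 1.3)] 48.1167
px [392.4 260.7] n 2809 mean [666.   69.2 101.6] mid [667.5  67.4  95. ] ext [21.7 21.3 22.2]
px [319.  290.7] n 2504 mean [639.   52.6 101.4] mid [640.2  52.7  96. ] ext [27.1 19.7 32. ]
px [476.2 266. ] n 403 mean [710.4  63.8  81.3] mid [710.8  63.5  81.6] ext [10.7 10.8  3.1]
```

The catch followed at about 1 N all the way. I back off, clear the arm and check.

Run:
```python
from catch import *
arm.move_straight(pose(.02,27,86)[0],velocity=60)
arm.move_straight(pose(.02,27,170)[0],velocity=150)
c=snap('wrist','w6'); P=cloud(c); blobs(P,c,80,112,(590,730,-50,150),20)
m=(P[...,2]>99)&(P[...,2]<107)
n,L,st,ce=cv2.connectedComponentsWithStats(m.astype(np.uint8))
for i in range(1,n):
    if st[i,4]>100:
        q=P[L==i].mean(0); b=W2B(q); r=b-[137,135]; print(q.round(1),b.round(1),'q if pin',round(float(np.arctan2(-r[1],-r[0])-np.arctan2(12,72)),3))
print(telemetry.get_state()['clock'])
```

```text
px [368.1 198.3] n 1083 mean [666.6  68.2 102.6] mid [667.5  66.8  96.2] ext [21.3 21.7 20.4]
px [319.8 208.9] n 444 mean [638.2  57.5 100.3] mid [638.5  56.1  93.2] ext [12.9 12.9 25.2]
px [426.7 206.3] n 187 mean [710.7  63.7  81.3] mid [710.7  63.5  81.4] ext [10.4 10.7  2.7]
[771.1 129.5 101.7] [193.2 204.2] q if pin -2.418
[667.2  67.5 103.9] [ 93.4 135.9] q if pin -0.187
[638.3  56.5 103.5] [ 65.3 123.1] q if pin -0.001
[ 914.7 -128.4  103.3] [352.7 -44.2] q if pin 2.283
49.2833
```

View pics/w6.png

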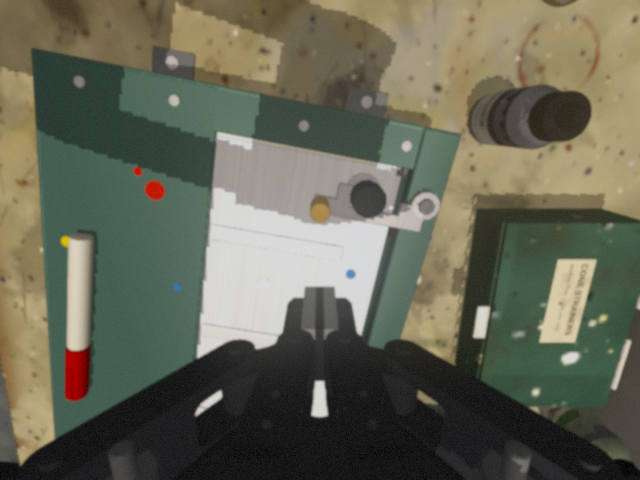

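The view shows the catch hooked round the left knob (pin at (320,209), knob at (368,198)), with catch angle ≈ 0.00. The lid is against the rail, the marker and bottle haven't moved, and the arm is clear. Handing in.

```bash
python3 -c "
from h import *
print(arm.close_job(), telemetry.get_state()['clock'])"
```

```text
the job is handed in; nothing more can be done
the job is handed in; nothing more can be done
```

The lid is closed with both ends on the stops, the catch is hooked round the left knob at about 0 rad, and I handed the job in at about 49 s of the 61 s allowed; the arm stayed clear of the cup, tape, dropper bottle and marker.

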